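# Snap the stop clip onto the board holder's rod and close the jaw with it

### The job

Pick up the small open clip with springy lips that fits the board holder's front rod, press it straight down through its gap onto the bare stretch of that rod beside the sliding jaw until it snaps fully home, then slide it along the rod so that it pushes the jaw right up against the circuit board. Press it there firmly for a moment and let go, leaving the clip upright on the rod and touching the closed jaw. Be gentle: 10 to 15 N is enough to snap and to press, and 25 N on the jaw cracks the board; leave the closed collar and the wide clip where they stand.

Things in the scene. Friction and masses are not known exactly. Their poses are not given: they have to be found in the camera images.
- clip: The clip to use, grey plastic, 60 mm high, about 50 g, standing gap down. From the top: ribbed grip block, 5 mm crown, C-shaped bore 14 mm across along its y, between two springy lips. Gap between the lips 10 mm, its mouth flaring to 27 mm; feet 31 mm over all along x; 30 mm wide along y. Origin: on the mat midway between the feet; z up. Half a turn about z makes no difference.
- clip_grip (a point): Middle of the clip's grip block, 43 mm above the clip's origin; axes as the clip's. The block measures 24 mm (x) by 30 mm (y) by 34 mm high (26 to 60 mm above the origin); pinch it across the 24 mm, fingertips above 26 mm, as the springy lips below must stay free to open.
- clip_bore (a point): Centre of the clip's bore, 13.3 mm above the clip's origin; axes as the clip's. On the rod's axis when the clip is home. Pressing it on: the push rises to about 5 to 12 N, falls as the lips snap under the rod, and rises again when the crown meets the rod. Then the clip grips the rod lightly: 1 to 6 N to slide it, more while it is pressed down.
- ring_clip: A closed collar, not to be used: the same grip block above a closed square loop without a gap, 60 mm high, 24 mm wide. Leave it alone. Origin at the centre of its underside.
- wide_clip: An open clip too big for the rod, not to be used: the same grip block above a stiff fork, 30 mm wide inside, 38 mm outside, 68 mm high. Leave it alone. Origin at the centre of its underside.
- holder: Board holder: two aluminium end posts (140 mm along x, 20 mm thick, 85 mm high, inner faces at y = -125 and +125 mm) joined by steel rods along y, axes 70 mm above the origin: front one (x = -45 mm, nearer the robot) 14 mm thick, rear one (x = +45 mm) 10 mm. At the -y end a back jaw, clamped at differing places, and a fragile green board. Origin: centre of the underside; x away from the robot.
- rod_mid (a point): Point on the axis of the front 14 mm rod, 50 mm from the holder's middle towards +y (75 mm short of the +y post); axes as the holder's. When the jaw is closed on the board, jaw_face lies 59 to 75 mm from this point towards -y.
- jaw_face (a point): On the sliding jaw: the point in line with the front rod's axis, on the jaw's outer face (towards +y), which the clip is to push; axes as the holder's. The jaw is an aluminium bar across both rods, 130 mm (x) by 14 mm by 36 mm high, its top 22 mm above the rod's axis. The clip goes on the bare rod to the +y side and touches the jaw when its bore centre is 15 mm from this point.
- jaw: The sliding jaw, the loose aluminium bar across both rods between the board and the +y post; origin at its middle, axes as the holder's. It slides along y, moves with about 2 N and stays where it is left. It meets the board after 25 to 50 mm of travel towards -y (how far differs each time and must be felt) and then stops hard. More than 25 N on it cracks the board.
Not all that is in view belongs to the job. Leave any turquoise or yellow look-alike of the clip alone.

How it is judged:
By the outcome, as a careful person would: the job done as asked, in the order asked, and still so for the second after the job is handed in, with the robot touching nothing.
It also fails if it takes over 72 s, if anything falls off the work surface, if the arm or the gripper's body presses on something with over 40 N, if the wrist force passes 120 N, or if a joint passes its speed limit or range.

### The arm

A 6-joint arm with a two-finger parallel gripper is mounted at the origin on the work surface. World frame = base frame: x ahead of the robot, y to its left, z up, the work surface at z = 0. Lengths are in mm, angles in rad, forces in N, time in s.
With the tool pointing down it reaches from about 275 to 750 mm from the base axis. Payload 10.2 kg.
Tool frame: the origin (TCP) lies at the very end of the fingers, on their centre line; the grasp point (between the pads) lies 19 mm behind it; z points along the fingers, y is the line along which they close (so a half turn about z gives the same grasp; the last joint's range is limited). The gripper opens to 85 mm and grips with 20 to 120 N. Pads are 22 mm wide; open, the fingers measure 114 mm over their backs; the gripper's body (76 mm by 85 mm) begins 54 mm behind the grasp point. The pads swing forward as they close: fully open they stand 13 mm farther back than shut.
Start: joints at [1.049, 0.313, 1.498, -0, 1.331, -0.223], TCP at [154.559, 501.74, 231.294] pointing down, gripper open.
Joint ranges: [-2.94, 2.94], [-0.97, 2.17], [0.19, 2.56], [-1.23, 4.37], [0.02, 3.11], [-2.88, 2.88]. Speed limits (rad/s): [2.39, 2.39, 3.01, 3.14, 3.14, 3.14].

### API

Orientations are given as a unit quaternion [w, x, y, z].
In Python, from rig import * gives the robot as it stands. The module is installed in compiled form; this text tells all that it offers.
- The arm moves only by the shell command python3 -m crank 'ROWS' [FORCE]. ROWS is JSON, a list that holds one entry, the list of rows, each a list of 7 numbers: the shift along the tool's x, y, z in units of 25 mm (1.0 is 25 mm), then the turn, a rotation vector about the tool's x, y, z in units of 8 degrees (1.0 is 8 degrees), then the finger opening in mm, from 0 to 85.4. A call has exactly 8 rows; each row shifts and turns the commanded pose from where the row before left it, along the tool's axes as they then stand; what a row does not reach is not made up. A row lasts 1/10 s, in which the tool goes at most 50 mm and 8.59 degrees, less where a joint would pass 70% of its speed; a pose out of reach is approached as far as the arm can. A call is refused whole if a number of a shift passes 1 or a number of a turn 1, either way. A call with a gripper value outside its range is refused whole. The fingers move at their own pace and stop on an object; FORCE is the grip in N (left out, the last holds). Time passes only in rows, so rows that do not move let the fingers close, or fill a call up. It gives the time, the measured TCP pose, the force, the opening and the grip force at its end, in the units of the state.
- sense(): the state, without advancing time (a new reading comes with each control period).
- capture(name): name is "scene" or "top"; returns the picture (420x560x3 uint8, blue, green, red); there is no depth.
- camera_model(name): a dict with "fx", "fy", "cx", "cy" (pixels), "k1" (the pictures are not rectified: a ray, as slopes to the right and down, at radius r is drawn at 1 + k1 r^2 times it, then the intrinsics apply), "world_from_camera" (4x4, takes a point from camera to world coordinates). Camera axes: x right, y up, looking along -z (the intrinsics and any distortion apply to the point x, -y, -z); pixel columns grow to the right and rows downward; lengths in mm; the calibration is good to about 2 mm. A picture is of the moment at which its call begins. camera_model takes no time and is no camera call.
- finish_job(): hands the job in; it is judged then, once.
The state is a dict: "time_s": time; "joints": joint angles; "dq": joint speeds; "tau": joint torques, N m; "eef_pos": TCP position; "ee_rot": TCP orientation; "force": force on the tool from outside, world axes, zero at the start; "wrist_torque": the same for the moment, N m; "grip_width": opening from 0.0 (shut) to 1.0 (fully open); "grip_force": force on a finger pad.
Only numpy, scipy, OpenCV 4.12 (cv2) and the standard library are available. Lean on these libraries where they do the work, as an engineer would, in place of code of your own. Each camera call takes 0.05 s, during which the arm holds its last target. There are 200 camera calls.

## Working session

There is one attempt and no reset: what is moved stays moved. The work goes in short steps, Python scripts to look and compute and a shell command to move; the robot and the scene stay as the last step left them, time stands still between calls to the robot, and variables do not carry over. Pictures are saved under pics/ and viewed, at most 10 in all, crops included, and the job is handed in when it is done.

```bash
mkdir -p pics
cat > h.py <<'E'
from rig import *
import numpy as np, cv2
from scipy.spatial.transform import Rotation as R
def ray(cam,u,v):
    m=camera_model(cam);K=np.array([[m['fx'],0,m['cx']],[0,m['fy'],m['cy']],[0,0,1.]])
    d=np.array([(u-m['cx'])/m['fx'],(v-m['cy'])/m['fy']]);s=d.copy()
    for _ in range(30): s=d/(1+m['k1']*(s@s))
    T=np.array(m['world_from_camera']);return T[:3,3],T[:3,:3]@np.array([s[0],-s[1],-1])
def at_z(cam,u,v,z):
    o,d=ray(cam,u,v);return (o+d*(z-o[2])/d[2]).round(1)
def proj(cam,p):
    m=camera_model(cam);T=np.array(m['world_from_camera']);c=T[:3,:3].T@(np.array(p,float)-T[:3,3])
    s=np.array([c[0],-c[1]])/-c[2];s=s*(1+m['k1']*(s@s));return np.array([m['fx']*s[0]+m['cx'],m['fy']*s[1]+m['cy']]).round(1)
def tri(u1,v1,u2,v2):
    o1,d1=ray('scene',u1,v1);o2,d2=ray('top',u2,v2)
    A=np.stack([d1,-d2],1);t=np.linalg.lstsq(A,o2-o1,rcond=None)[0]
    a=o1+d1*t[0];b=o2+d2*t[1];return ((a+b)/2).round(1),np.linalg.norm(a-b).round(1)
def st():
    s=sense();q=s['ee_rot'];M=R.from_quat([q[1],q[2],q[3],q[0]]).as_matrix()
    print(s['time_s'],np.round(s['eef_pos'],1),'F',np.round(s['force'],1),'gw',s['grip_width'],'gf',s['grip_force']);print(M.round(3));return s,M
E
python3 - <<'E'
from h import *
st()
for n in('scene','top'):
    im=capture(n);cv2.imwrite(f'pics/{n}0.png',im)
    m=camera_model(n);print(n,{k:v for k,v in m.items()})
E
```

```text
0.0 [154.4 501.5 230.7] F [-0.4 -0.5  0.6] gw 1.0015544329250428 gf 0.0
[[-0.956  0.294 -0.001]
 [ 0.294  0.956 -0.001]
 [ 0.    -0.001 -1.   ]]
scene {'fx': 515.0658233844316, 'fy': 515.0658233844316, 'cx': 274.3493945037675, 'cy': 216.49791363502604, 'k1': 0.06714358848889926, 'world_from_camera': array([[-4.22992909e-01, -5.77554024e-01,  6.98217981e-01,
         1.16587959e+03],
       [ 9.05922237e-01, -2.52927805e-01,  3.39606279e-01,
         4.04204541e+02],
       [-1.95422317e-02,  7.76182244e-01,  6.30205701e-01,
         7.07260858e+02],
       [ 0.00000000e+00,  0.00000000e+00,  0.00000000e+00,
         1.00000000e+00]])}
top {'fx': 431.00890112914124, 'fy': 431.00890112914124, 'cx': 280.6903595972269, 'cy': 214.91823206587566, 'k1': -0.06345676431588039, 'world_from_camera': array([[ 2.92390647e-02,  9.79196378e-01, -2.00797235e-01,
         3.86081199e+02],
       [-9.99571981e-01,  2.84490150e-02, -6.81970233e-03,
         8.13623784e+01],
       [-9.65344271e-04,  2.00910692e-01,  9.79609086e-01,
         7.04608774e+02],
       [ 0.00000000e+00,  0.00000000e+00,  0.00000000e+00,
         1.00000000e+00]])}
```

View pics/scene0.png

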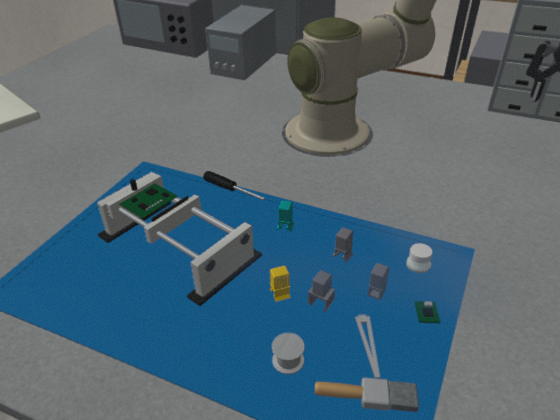

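View pics/top0.png

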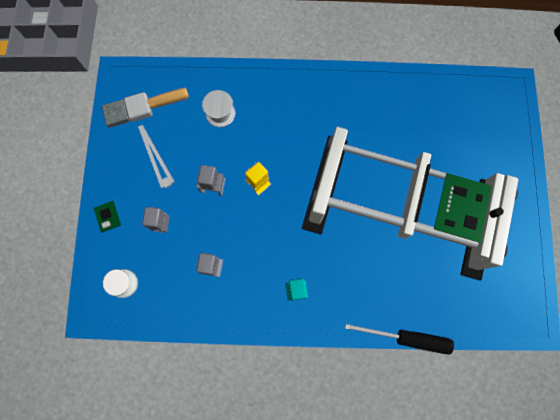

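Candidates, with scene and top pixels:
- Grey blocks: A (344,243)/(210,264), B (322,288)/(210,180), C (379,278)/(155,219).
- Look-alikes to leave alone: yellow (280,283)/(257,178) and turquoise (285,214)/(297,289).

In the top view the holder's front rod runs from about (330,202) to (478,243). The jaw is at about (417,195). I'll check the grey blocks in one close crop.

Run:
```python
import cv2,numpy as np
s=cv2.imread('pics/scene0.png');t=cv2.imread('pics/top0.png')
a=cv2.resize(s[220:320,300:400],None,fx=4,fy=4,interpolation=3)
b=cv2.resize(t[155:285,130:230],None,fx=4,fy=4,interpolation=3)[:, :400]
c=np.zeros((520,800,3),np.uint8);c[:400,:400]=a;c[:,400:]=b;cv2.imwrite('pics/c1.png',c)
d=np.zeros((600,800,3),np.uint8);e=cv2.resize(t[120:270,300:500],None,fx=4,fy=4,interpolation=3);cv2.imwrite('pics/c2.png',e)
```

```text
(no output)
```

View pics/c1.png

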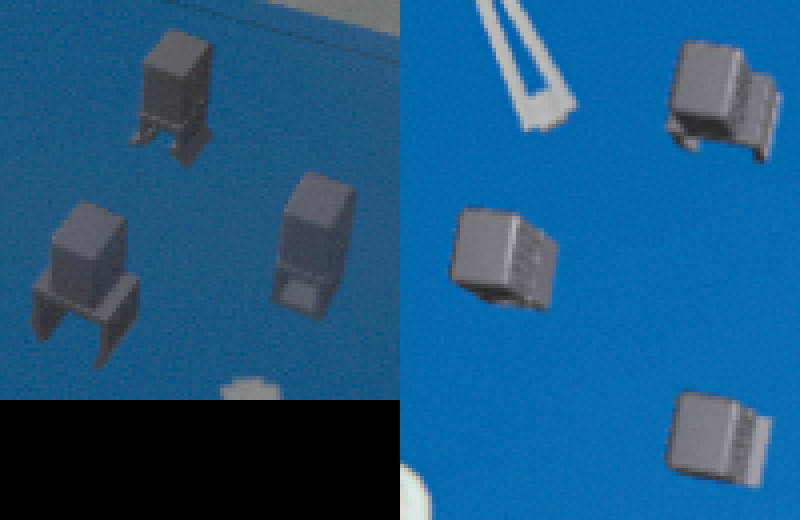

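View pics/c2.png

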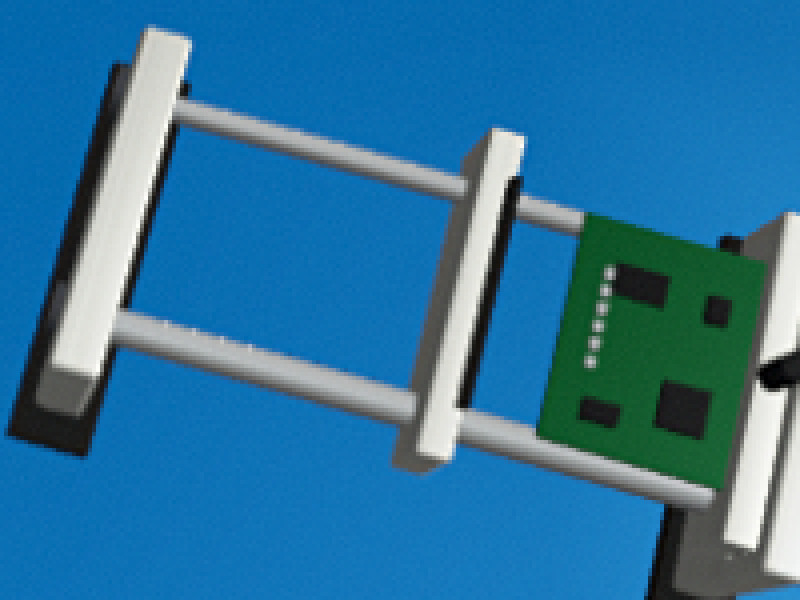

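The crop settles it. A has splayed feet with a small gap, so it is the clip, at scene (344,243) and top (210,264). B is the wide fork and C is the closed loop. Next I'll fit the poses.

Run:
```python
from h import *
from scipy.optimize import least_squares as LS
def W(p,q):
    c,s=np.cos(p[2]),np.sin(p[2]);return [p[0]+c*q[0]-s*q[1],p[1]+s*q[0]+c*q[1],q[2]]
# clip
tc=np.array([(680,392),(738,402),(728,482),(668,468)])
tc=(tc-[400,0])/4+[130,155]
for q in tc: print(at_z('top',*q,60))
sc=np.array([(144,60),(178,30),(212,46),(181,80)])/4+[300,220]
for q in sc: print('s',at_z('scene',*q,60))
# holder
T=lambda u,v:(u/4+300-.4,v/4+120-.4)
def res(p):
    yj=p[3];r=[]
    for (u,v),q in [((146,28),(70,145,85)),((191,38),(70,125,85)),((97,372),(-70,125,85)),((52,362),(-70,145,85)),
      ((490,128),(65,yj+7,92)),((524,137),(65,yj-7,92)),((455,460),(-65,yj-7,92)),((418,455),(-65,yj+7,92)),]:
        r+=list(proj('top',W(p,q))-T(u,v))
    a=proj('top',W(p,(-45,125,70)));b=proj('top',W(p,(-45,yj+7,70)));n=np.array([-(b-a)[1],(b-a)[0]]);n/=np.linalg.norm(n)
    r+=[2*n@(np.array(T(118,327))-a),2*n@(np.array(T(413,403))-a)]
    return r
f=LS(res,[450,-100,.2,0]);print(f.x,np.round(f.fun,1))
p=f.x
for n,q in [('rodmid',(-45,50,70)),('jawface',(-45,p[3]+7,70)),('post',(-45,125,70))]: print(n,np.round(W(p,q),1),proj('scene',W(p,q)),proj('top',W(p,q)))
for q in [(70,125,85),(-70,125,85),(-70,145,85),(65,p[3]+7,92),(-65,p[3]+7,92)]: print(q,proj('scene',W(p,q)))
s=cv2.imread('pics/scene0.png');cv2.imwrite('pics/c3.png',cv2.resize(s[170:310,80:270],None,fx=4,fy=4,interpolation=3))
```

```text
[456.3 205.4  60. ]
[453.2 183.3  60. ]
[423.2 185.3  60. ]
[427.7 208.1  60. ]
s [452.3 186.4  60. ]
s [424.9 193.9  60. ]
s [429.6 212.6  60. ]
s [458.8 207.   60. ]
[ 4.5e+02 -1.0e+02  2.0e-01  0.0e+00] [ -35.5  104.6  -33.2   99.7    8.5  113.3    5.8  118.3  -27.5   66.1
  -26.7   62.2   10.9   70.9   10.6   74.  -209.2 -145.5]
rodmid [396.  -59.9  70. ] [235.7 184.8] [378.5 298.8]
jawface [ 404.5 -102.1   70. ] [216.4 182.4] [407.1 293.5]
post [381.1  13.6  70. ] [269.8 189.2] [327.9 307.9]
(70, 125, 85) [255.2 217.4]
(-70, 125, 85) [272.5 176.6]
(-70, 145, 85) [281.7 177.7]
(65, np.float64(7.0), 92) [197.4 205. ]
(-65, np.float64(7.0), 92) [218.5 168.7]
```

View pics/c3.png

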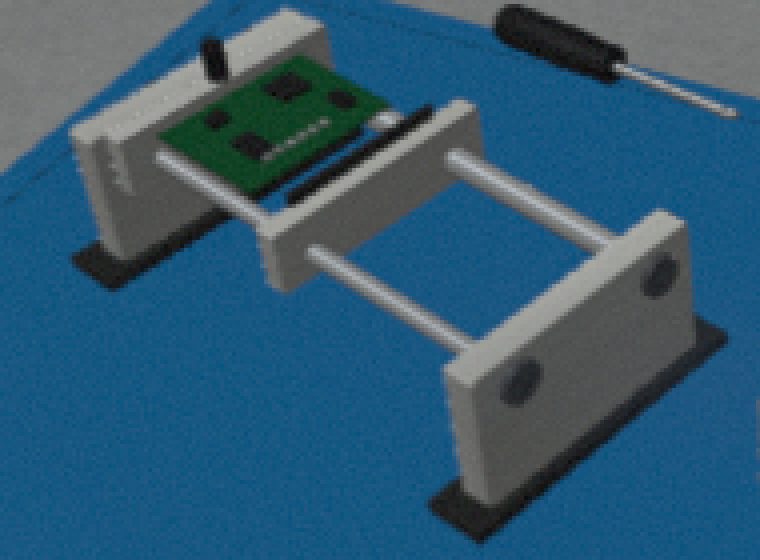

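The view agrees with the top one: post, jaw and both rods are clear, and in the crop the front rod runs from about (455,160) to (600,245). My rounding in `proj` broke the fit's derivatives, so I'll refit using both views.

```bash
sed -i "s/+m\['cy'\]\]).round(1)/+m['cy']])/" h.py
python3 - <<'E'
from h import *
from scipy.optimize import least_squares as LS
def W(p,q):
    c,s=np.cos(p[2]),np.sin(p[2]);return [p[0]+c*q[0]-s*q[1],p[1]+s*q[0]+c*q[1],q[2]]
T=lambda u,v:(u/4+300-.4,v/4+120-.4)
S=lambda u,v:(u/4+80-.4,v/4+170-.4)
def res(p,use='ts'):
    yj=p[3];r=[]
    if 't' in use:
      for (u,v),q in [((146,28),(70,145,85)),((191,38),(70,125,85)),((97,372),(-70,125,85)),((52,362),(-70,145,85)),
      ((490,128),(65,yj+7,92)),((524,137),(65,yj-7,92)),((455,460),(-65,yj-7,92)),((418,455),(-65,yj+7,92)),]:
        r+=list(proj('top',W(p,q))-T(u,v))
      a=proj('top',W(p,(-45,125,70)));b=proj('top',W(p,(-45,yj+7,70)));n=np.array([-(b-a)[1],(b-a)[0]]);n/=np.linalg.norm(n)
      r+=[2*n@(np.array(T(118,327))-a),2*n@(np.array(T(413,403))-a)]
    if 's' in use:
      for (u,v),q in [((657,210),(-70,125,85)),((690,228),(-70,145,85)),((447,358),(70,125,85)),((468,385),(70,145,85)),((480,112),(-65,yj+7,92)),((272,238),(65,yj+7,92))]:
        r+=list(proj('scene',W(p,q))-S(u,v))
    return r
tc=(np.array([(680,392),(738,402),(728,482),(668,468)])-[400,0])/4+[129.6,154.6]
sc=np.array([(144,60),(178,30),(212,46),(181,80)])/4+[299.6,219.6]
tq=[(-12,-15),(12,-15),(12,15),(-12,15)] # placeholder orientation solved below
def rc(p,use):
    r=[]
    # clip x ~ world y (p[2]~1.57): local y -> world -x
    if 't' in use:
      for u,q in zip(tc,[(12,-15),(-12,-15),(-12,15),(12,15)]): r+=list(proj('top',W(p,(*q,60)))-u)
    if 's' in use:
      for u,q in zip(sc,[(-12,-15),(-12,15),(12,15),(12,-15)]): r+=list(proj('scene',W(p,(*q,60)))-u)
    return r
for use in('t','s','ts'):
    p=LS(res,[450,-100,-.2,20],args=(use,)).x;print(use,p.round(3),'rms',np.sqrt(np.mean(np.square(res(p,use)))).round(2))
    for n,q in [('rodmid',(-45,50,70)),('jawface',(-45,p[3]+7,70)),('post',(-45,125,70))]: print(n,np.round(W(p,q),1))
    f=LS(rc,[440,197,1.6],args=(use,));print('clip',f.x.round(3),np.sqrt(np.mean(f.fun**2)).round(2))
E
```

```text
t [ 5.52763e+02 -1.17476e+02 -2.50000e-01  1.26800e+00] rms 1.11
rodmid [521.5 -57.9  70. ]
jawface [511.2 -98.3  70. ]
post [540.1  14.8  70. ]
clip [440.673 196.192   1.457] 0.54
s [ 5.46607e+02 -1.16286e+02 -2.67000e-01  1.50100e+00] rms 1.04
rodmid [516.4 -56.2  70. ]
jawface [505.4 -96.2  70. ]
post [536.2  16.2  70. ]
clip [440.551 198.88    1.317] 0.71
ts [ 5.52036e+02 -1.17013e+02 -2.50000e-01  1.42100e+00] rms 1.43
rodmid [520.8 -57.4  70. ]
jawface [510.5 -97.7  70. ]
post [539.4  15.2  70. ]
clip [440.545 197.198   1.414] 0.97
```

Fit results:
- Clip at (440.6, 197), yaw about 1.41.
- Holder yaw −0.25, rod_mid (521, −57.5), jaw_face (510.7, −98).

Now I'll go above the clip.

```bash
python3 -m crank '[[[-0.9,-0.52,0,0,0,0,60],[-0.9,-0.52,0,0,0,0,60],[-0.9,-0.52,0,0,0,0,60],[-0.9,-0.52,0,0,0,0,60],[-0.9,-0.52,0,0,0,0,60],[-0.9,-0.52,0,0,0,0,60],[-0.9,-0.52,0,0,0,0,60],[-0.9,-0.52,0,0,0,0,60]]]' 40; python3 -m crank '[[[-0.9,-0.52,0.7,0,0,0,60],[-0.9,-0.52,0.7,0,0,0,60],[-0.9,-0.52,0.7,0,0,0,60],[-0.9,-0.52,0.7,0,0,0,60],[-0.9,-0.52,0.7,0,0,0,60],[-0.9,-0.52,0.6,0,0,0,60],[-0.9,-0.52,0.6,0,0,0,60],[0,0,0,0,0,-0.95,60]]]'
cat >> h.py <<'E'
def go(x,y,z,yaw=None):
    s,M=st();d=M.T@(np.array([x,y,z])-s['eef_pos']);print('shift units',(d/25).round(2))
    if yaw is not None:
        a=np.arctan2(M[1,1],M[0,1]);print('turn units z',round(-np.degrees((yaw-a+np.pi)%(2*np.pi)-np.pi)/8,2))
E
python3 -c "
from h import *
go(440.6,197,90,1.41)
im=capture('top');cv2.imwrite('pics/t1.png',cv2.resize(im[170:340,120:300],None,fx=3,fy=3,interpolation=3))"
```

```text
time_s: 0.9
eef_pos: [296.4, 348.4, 231.1]
ee_rot: [-0.0, 0.149, 0.989, -0.0]
force: [0.3, -0.2, -0.3]
grip_width: 0.702
grip_force: 0.0
time_s: 1.7
eef_pos: [420.4, 214.0, 111.9]
ee_rot: [-0.001, 0.084, 0.997, -0.001]
force: [0.3, 0.6, 0.4]
grip_width: 0.703
grip_force: 0.0
1.7 [420.4 214.  111.9] F [0.3 0.6 0.4] gw 0.7033473689081867 gf 0.0
[[-0.986  0.167 -0.003]
 [ 0.167  0.986 -0.001]
 [ 0.003 -0.002 -1.   ]]
shift units [-0.91 -0.53  0.87]
turn units z -0.05
```

```bash
python3 -m crank '[[[-0.5,-0.3,0.3,0,0,0,60],[-0.4,-0.23,0.3,0,0,0,60],[0,0,0.3,0,0,0,60],[0,0,0.5,0,0,0,60],[0,0,0.5,0,0,0,60],[0,0,0.5,0,0,0,60],[0,0,0.3,0,0,0,60],[0,0,0,0,0,0,60]]]'; python3 -c "
from h import *
go(440.6,197,29,1.41)
im=capture('scene');cv2.imwrite('pics/s1.png',cv2.resize(im[160:310,270:430],None,fx=4,fy=4,interpolation=3))"
```

```text
time_s: 2.55
eef_pos: [439.0, 199.2, 45.3]
ee_rot: [-0.001, 0.083, 0.997, -0.0]
force: [0.2, 0.2, -0.0]
grip_width: 0.702
grip_force: 0.0
2.55 [439.  199.2  45.3] F [ 0.2  0.2 -0. ] gw 0.7023255809880433 gf 0.0
[[-0.986  0.166 -0.002]
 [ 0.166  0.986 -0.   ]
 [ 0.002 -0.001 -1.   ]]
shift units [-0.08 -0.08  0.65]
turn units z -0.04
```

View pics/s1.png

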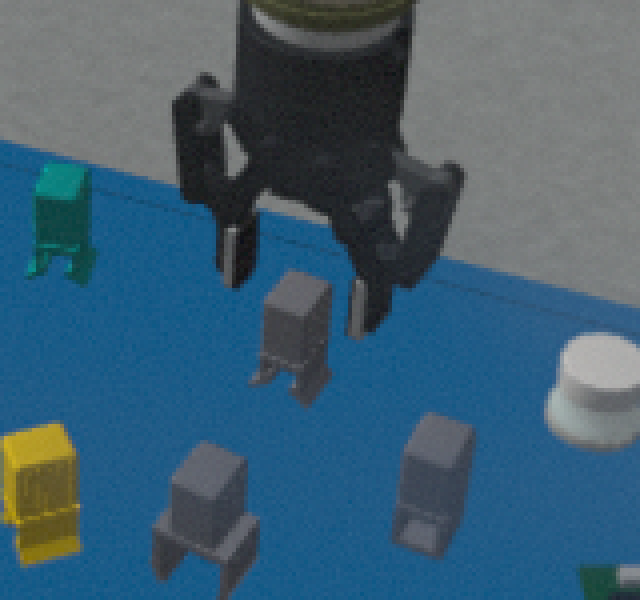

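The clip, at crop pixel (297,310), sits centred between the open fingers, at about (237,255) and (362,305). I'll descend and grip.

```bash
python3 -m crank '[[[-0.06,-0.08,0.3,0,0,0,60],[0,0,0.33,0,0,0,60],[0,0,0,0,0,0,60],[0,0,0,0,0,0,18],[0,0,0,0,0,0,18],[0,0,0,0,0,0,18],[0,0,0,0,0,0,18],[0,0,0,0,0,0,18]]]' 40;  python3 -m crank '[[[0,0,0,0,0,0,18],[0,0,0,0,0,0,18],[0,0,0,0,0,0,18],[0,0,0,0,0,0,18],[0,0,0,0,0,0,18],[0,0,0,0,0,0,18],[0,0,0,0,0,0,18],[0,0,0,0,0,0,18]]]'; python3 -c "
from h import *
go(440.6,197,29,1.41)"
```

```text
time_s: 3.4
eef_pos: [441.0, 197.1, 30.8]
ee_rot: [0.0, 0.083, 0.997, 0.0]
force: [-0.3, -0.4, 0.9]
grip_width: 0.275
grip_force: 44.0
time_s: 4.2
eef_pos: [441.0, 197.1, 30.7]
ee_rot: [0.0, 0.083, 0.997, 0.0]
force: [-0.3, 0.6, 5.2]
grip_width: 0.274
grip_force: 44.3
4.2 [441.  197.1  30.7] F [-0.3  0.6  5.2] gw 0.27398584120000213 gf 44.26699697971344
[[-0.986  0.165  0.   ]
 [ 0.165  0.986  0.   ]
 [-0.     0.    -1.   ]]
shift units [ 0.02 -0.01  0.07]
turn units z -0.04
```

```bash
python3 -m crank '[[[0,0,-0.4,0,0,0,18],[0,0,-0.8,0,0,0,18],[0,0,-1,0,0,0,18],[0,0,-1,0,0,0,18],[0,0,-1,0,0,0,18],[0,0,-0.8,0,0,0,18],[0,0,-0.4,0,0,0,18],[0,0,0,0,0,0,18]]]' 40;  python3 -m crank '[[[-0.25,-0.5,0,0,0,0,18],[-0.48,-0.95,0,0,0,0,18],[-0.48,-0.95,0,0,0,0,18],[-0.48,-0.95,0,0,0,0,18],[-0.48,-0.95,0,0,0,0,18],[-0.48,-0.95,0,0,0,0,18],[-0.48,-0.95,0,0,0,0,18],[-0.48,-0.95,0,0,0,0,18]]]'; python3 -m crank '[[[-0.48,-0.95,0,0,0,0,18],[-0.48,-0.95,0,0,0,0,18],[-0.25,-0.5,0,0,0,0.5,18],[0,0,0,0,0,0.9,18],[0,0,0,0,0,0.9,18],[0,0,0,0,0,0.9,18],[0,0,0,0,0,0.9,18],[0,0,0,0,0,0.9,18]]]';python3 -m crank '[[[0,0,0,0,0,0.9,18],[0,0,0,0,0,0.9,18],[0,0,0,0,0,0.9,18],[0,0,0,0,0,0.9,18],[0,0,0,0,0,0.9,18],[0,0,0,0,0,0.9,18],[0,0,0,0,0,0.9,18],[0,0,0,0,0,0.4,18]]]'; python3 -c "
from h import *
go(520.8,-57.4,130,-.25)"
```

```text
time_s: 5.0
eef_pos: [441.1, 197.1, 166.4]
ee_rot: [0.001, 0.083, 0.997, 0.0]
force: [-0.1, 0.3, -0.9]
grip_width: 0.273
grip_force: 43.7
time_s: 5.8
eef_pos: [499.9, 3.8, 164.2]
ee_rot: [-0.001, 0.083, 0.997, 0.0]
force: [-0.2, 0.1, -0.5]
grip_width: 0.27
grip_force: 43.7
time_s: 6.6
eef_pos: [519.5, -59.2, 164.1]
ee_rot: [-0.001, 0.421, 0.907, -0.0]
force: [0.0, 0.2, -0.5]
grip_width: 0.271
grip_force: 43.6
time_s: 7.4
eef_pos: [519.5, -59.2, 164.1]
ee_rot: [-0.001, 0.785, 0.62, -0.001]
force: [-0.0, -0.2, -0.1]
grip_width: 0.27
grip_force: 43.6
7.4 [519.5 -59.2 164.1] F [-0.  -0.2 -0.1] gw 0.2699106083176751 gf 43.581703305244446
[[ 0.232  0.973 -0.003]
 [ 0.973 -0.232  0.001]
 [ 0.    -0.003 -1.   ]]
shift units [0.08 0.04 1.36]
turn units z 0.12
```

```bash
python3 -m crank '[[[0.08,0.04,0,0,0,0.12,18],[0,0,0.3,0,0,0,18],[0,0,0.5,0,0,0,18],[0,0,0.5,0,0,0,18],[0,0,0.4,0,0,0,18],[0,0,0.2,0,0,0,18],[0,0,0,0,0,0,18],[0,0,0,0,0,0,18]]]' 40
python3 - <<'E'
from h import *
go(520.8,-57.4,100,-.25)
t=capture('top');s=capture('scene')
cv2.imwrite('pics/tt.png',t);cv2.imwrite('pics/ss.png',s)
a=cv2.resize(t[140:260,300:400],None,fx=4,fy=4,interpolation=3)[:480]
b=cv2.resize(s[160:280,180:280],None,fx=4,fy=4,interpolation=3)
cv2.imwrite('pics/p2.png',np.hstack([a,b]))
E
```

```text
time_s: 8.2
eef_pos: [521.8, -56.7, 118.3]
ee_rot: [0.0, 0.788, 0.615, 0.0]
force: [0.4, -0.7, 0.5]
grip_width: 0.274
grip_force: 43.6
8.2 [521.8 -56.7 118.3] F [ 0.4 -0.7  0.5] gw 0.27416410844992767 gf 43.58097195625305
[[ 0.243  0.97   0.   ]
 [ 0.97  -0.243 -0.   ]
 [-0.     0.001 -1.   ]]
shift units [-0.04 -0.03  0.73]
turn units z 0.03
```

View pics/p2.png

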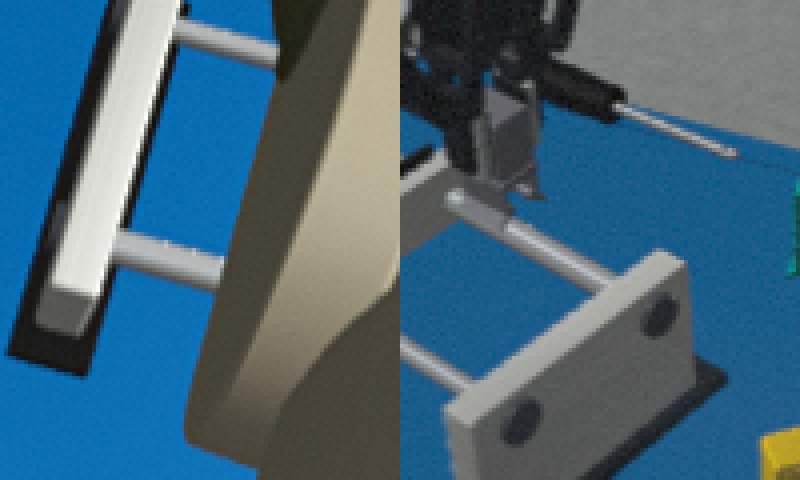

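The scene crop shows the clip above the rod on its +y side, with its robot-side foot at crop (540,195). The jaw-end rod stub is near (460,200). The arm hides the clip in the top view. I'll check both against the projected model.

Run:
```python
from h import *
s,M=st();e=np.array(s['eef_pos']);hy=M[:,0];hx=M[:,1]
P=lambda p:((proj('scene',p)-[179.6,159.6])*4+[400,0]).round(0)
for n,a,b,z in [('foot-x+y',-15.5,15,-30.7),('foot+x+y',15.5,15,-30.7),('foot-x-y',-15.5,-15,-30.7),('top-x+y',-12,15,29.3),('blockbot',12,15,-4.7),('blockbot-x',-12,15,-4.7)]:
    print(n,P(e+hx*a+hy*b+[0,0,z]))
# rod line in scene: edge detection along columns in crop between clip and post
im=cv2.cvtColor(cv2.imread('pics/ss.png'),cv2.COLOR_BGR2HSV)
for u in (209,214,219,224,227):
    col=im[195:245,u,1].astype(int);i=np.where(col<110)[0]+195;v=(i.min()+i.max())/2
    print(u,i.min(),i.max(),v)
c,q=np.cos(-.25),np.sin(-.25);H=np.array([552.3,-117.2,0])
for l in (40,60,80,100,120):
    for dz,dx in((0,0),):
        p=H+[c*-45-q*l,q*-45+c*l,70];print(l,p.round(1),proj('scene',p).round(1),proj('top',p).round(1))
t=cv2.cvtColor(cv2.imread('pics/top0.png'),cv2.COLOR_BGR2HSV)
for u in (335,350,365,380,395,400):
    col=t[195:232,u,1].astype(int);i=np.where(col<140)[0]+195;print('top',u,i.min(),i.max())
```

```text
8.3 [521.9 -56.7 118.5] F [ 0.6  0.1 -1. ] gw 0.2760506987299959 gf 43.58057677745819
[[ 0.243  0.97   0.001]
 [ 0.97  -0.243 -0.   ]
 [-0.     0.001 -1.   ]]
foot-x+y [548. 208.]
foot+x+y [503. 240.]
foot-x-y [504. 184.]
top-x+y [531. 110.]
blockbot [502. 193.]
blockbot-x [538. 168.]
209 195 222 208.5
214 195 244 219.5
219 220 244 232.0
224 223 244 233.5
227 225 244 234.5
40 [518.6 -67.3  70. ] [202.7 217.3] [382.3 216.2]
60 [523.5 -47.9  70. ] [209.9 221.3] [369.4 212.6]
80 [528.5 -28.6  70. ] [217.3 225.3] [356.6 209.1]
100 [533.4  -9.2  70. ] [224.8 229.5] [343.8 205.5]
120 [538.4  10.2  70. ] [232.5 233.7] [331. 202.]
top 335 198 207
top 350 203 211
top 365 207 216
top 380 211 220
top 395 216 224
top 400 217 231
```

Measured top-view rod centres match the model to 0.5 px. In the scene view, rod and clip share the same roughly 3 px offset, so the camera calibration is slightly off and the clip is lined up with the rod. Going down with force checks.

```bash
python3 -m crank '[[[-0.04,-0.03,0.1,0,0,0.03,18],[0,0,0.15,0,0,0,18],[0,0,0.15,0,0,0,18],[0,0,0.1,0,0,0,18],[0,0,0.1,0,0,0,18],[0,0,0,0,0,0,18],[0,0,0,0,0,0,18],[0,0,0,0,0,0,18]]]'; python3 -m crank '[[[0,0,0.04,0,0,0,18],[0,0,0.04,0,0,0,18],[0,0,0.04,0,0,0,18],[0,0,0.04,0,0,0,18],[0,0,0,0,0,0,18],[0,0,0,0,0,0,18],[0,0,0,0,0,0,18],[0,0,0,0,0,0,18]]]'; python3 -c "
from h import *
go(520.8,-57.4,87.4,-.25)"
```

```text
time_s: 9.1
eef_pos: [520.7, -57.5, 103.2]
ee_rot: [0.0, 0.79, 0.613, 0.0]
force: [-0.1, 0.3, -0.3]
grip_width: 0.269
grip_force: 43.6
time_s: 9.9
eef_pos: [520.6, -57.4, 99.0]
ee_rot: [-0.0, 0.79, 0.613, -0.0]
force: [-3.0, 0.8, 2.4]
grip_width: 0.274
grip_force: 44.0
9.9 [520.6 -57.4  99. ] F [-3.   0.8  2.4] gw 0.27425584625243565 gf 43.96663248538971
[[ 0.247  0.969 -0.   ]
 [ 0.969 -0.247  0.   ]
 [ 0.    -0.    -1.   ]]
shift units [0.   0.01 0.47]
turn units z 0.0
```

Contact. The rod pushes the clip towards −x, so I'll shift it that way.

```bash
python3 -m crank '[[[0,-0.04,0,0,0,0,18],[0,0,0,0,0,0,18],[0,0,0,0,0,0,18],[0,0,0,0,0,0,18],[0,0,0,0,0,0,18],[0,0,0,0,0,0,18],[0,0,0,0,0,0,18],[0,0,0,0,0,0,18]]]'; python3 -m crank '[[[0,0,0.04,0,0,0,18],[0,0,0,0,0,0,18],[0,0,0,0,0,0,18],[0,0,0,0,0,0,18],[0,0,0,0,0,0,18],[0,0,0,0,0,0,18],[0,0,0,0,0,0,18],[0,0,0,0,0,0,18]]]'
```

```text
time_s: 10.7
eef_pos: [519.8, -57.2, 99.1]
ee_rot: [0.0, 0.79, 0.613, 0.0]
force: [0.3, 0.3, 1.3]
grip_width: 0.278
grip_force: 43.8
time_s: 11.5
eef_pos: [519.8, -57.2, 98.1]
ee_rot: [0.0, 0.79, 0.613, 0.0]
force: [-0.1, 0.1, 4.8]
grip_width: 0.276
grip_force: 44.3
```

Lateral force is now zero and vertical force is rising, so the clip is centred. Pressing on.

```bash
for i in 1; do python3 -m crank '[[[0,0,0.04,0,0,0,18],[0,0,0,0,0,0,18],[0,0,0,0,0,0,18],[0,0,0,0,0,0,18],[0,0,0.04,0,0,0,18],[0,0,0,0,0,0,18],[0,0,0,0,0,0,18],[0,0,0,0,0,0,18]]]' | egrep 'pos|force'; python3 -m crank '[[[0,0,0.04,0,0,0,18],[0,0,0,0,0,0,18],[0,0,0,0,0,0,18],[0,0,0,0,0,0,18],[0,0,0,0,0,0,18],[0,0,0,0,0,0,18],[0,0,0,0,0,0,18],[0,0,0,0,0,0,18]]]'| egrep 'pos|force'; done
```

```text
eef_pos: [519.6, -57.1, 95.9]
force: [1.0, -0.9, 1.9]
grip_force: 43.9
eef_pos: [519.6, -57.2, 94.9]
force: [0.2, 0.1, -1.2]
grip_force: 43.6
```

Force has fallen off, so the lips are going under. I'll continue until the crown seats.

```bash
python3 -m crank '[[[0,0,0.04,0,0,0,18],[0,0,0,0,0,0,18],[0,0,0.04,0,0,0,18],[0,0,0,0,0,0,18],[0,0,0.04,0,0,0,18],[0,0,0,0,0,0,18],[0,0,0,0,0,0,18],[0,0,0,0,0,0,18]]]' | egrep 'pos|force'; python3 -m crank '[[[0,0,0.04,0,0,0,18],[0,0,0,0,0,0,18],[0,0,0,0,0,0,18],[0,0,0,0,0,0,18],[0,0,0,0,0,0,18],[0,0,0,0,0,0,18],[0,0,0,0,0,0,18],[0,0,0,0,0,0,18]]]'| egrep 'pos|force'
```

```text
eef_pos: [519.6, -57.2, 91.8]
force: [1.0, -0.4, -2.0]
grip_force: 43.3
eef_pos: [519.6, -57.1, 90.9]
force: [1.3, -0.9, -3.4]
grip_force: 43.1
```

```bash
python3 -m crank '[[[0,0,0.04,0,0,0,18],[0,0,0,0,0,0,18],[0,0,0,0,0,0,18],[0,0,0,0,0,0,18],[0,0,0,0,0,0,18],[0,0,0,0,0,0,18],[0,0,0,0,0,0,18],[0,0,0,0,0,0,18]]]'| egrep 'pos|force'
```

```text
eef_pos: [519.7, -57.2, 90.1]
force: [-0.2, -0.8, -2.0]
grip_force: 43.3
```

```bash
python3 -m crank '[[[0,0,0.04,0,0,0,18],[0,0,0,0,0,0,18],[0,0,0,0,0,0,18],[0,0,0,0,0,0,18],[0,0,0,0,0,0,18],[0,0,0,0,0,0,18],[0,0,0,0,0,0,18],[0,0,0,0,0,0,18]]]'| egrep 'pos|force'; python3 -m crank '[[[0,0,0.02,0,0,0,18],[0,0,0,0,0,0,18],[0,0,0,0,0,0,18],[0,0,0,0,0,0,18],[0,0,0,0,0,0,18],[0,0,0,0,0,0,18],[0,0,0,0,0,0,18],[0,0,0,0,0,0,18]]]'| egrep 'pos|force'
```

```text
eef_pos: [519.6, -57.2, 88.9]
force: [1.9, -0.3, -4.2]
grip_force: 43.1
eef_pos: [519.7, -57.2, 88.6]
force: [0.7, -0.1, -2.0]
grip_force: 43.3
```

```bash
python3 -m crank '[[[0,0,0.04,0,0,0,18],[0,0,0,0,0,0,18],[0,0,0,0,0,0,18],[0,0,0,0,0,0,18],[0,0,0,0,0,0,18],[0,0,0,0,0,0,18],[0,0,0,0,0,0,18],[0,0,0,0,0,0,18]]]'| egrep 'pos|force'; python3 -m crank '[[[0,0,0.02,0,0,0,18],[0,0,0,0,0,0,18],[0,0,0,0,0,0,18],[0,0,0,0,0,0,18],[0,0,0,0,0,0,18],[0,0,0,0,0,0,18],[0,0,0,0,0,0,18],[0,0,0,0,0,0,18]]]'| egrep 'pos|force'
```

```text
eef_pos: [519.8, -57.2, 87.7]
force: [-1.7, 1.1, 5.0]
grip_force: 44.3
eef_pos: [519.8, -57.2, 87.7]
force: [-2.8, 0.8, 10.0]
grip_force: 45.1
```

It seated at z 87.7 with 10 N, which agrees with the expected 87.4. I'll relieve the press and slide towards the jaw.

```bash
python3 -m crank '[[[0,-0.01,-0.04,0,0,0,18],[-0.1,0,0,0,0,0,18],[-0.1,0,0,0,0,0,18],[-0.1,0,0,0,0,0,18],[-0.1,0,0,0,0,0,18],[-0.1,0,0,0,0,0,18],[-0.1,0,0,0,0,0,18],[-0.1,0,0,0,0,0,18]]]'| egrep 'pos|force'; python3 -c "
from h import *
s,M=st();print('tool-axis force',(M.T@s['force']).round(1), (M.T@(np.array(s['eef_pos'])-[519.8,-57.2,87.7])).round(1))"
```

```text
eef_pos: [514.9, -74.3, 87.9]
force: [0.8, 2.2, -2.2]
grip_force: 43.3
19.5 [514.9 -74.3  87.9] F [ 0.8  2.2 -2.2] gw 0.27558694966730457 gf 43.33337903022766
[[ 0.247  0.969 -0.001]
 [ 0.969 -0.247  0.   ]
 [-0.    -0.    -1.   ]]
tool-axis force [2.3 0.2 2.2] [-17.8  -0.5  -0.1]
```

```bash
cat >> h.py <<'E'
def rel():
    s=sense();q=s['ee_rot'];M=R.from_quat([q[1],q[2],q[3],q[0]]).as_matrix()
    print('tool F',(M.T@s['force']).round(1),'rel',(M.T@(np.array(s['eef_pos'])-[519.8,-57.2,87.7])).round(1))
E
python3 -m crank '[[[-0.06,0,0.01,0,0,0,18],[-0.06,0,0,0,0,0,18],[-0.06,0,0,0,0,0,18],[-0.06,0,0,0,0,0,18],[-0.06,0,0,0,0,0,18],[-0.06,0,0,0,0,0,18],[-0.06,0,0,0,0,0,18],[-0.06,0,0,0,0,0,18]]]'>/dev/null; python3 -c "from h import *;rel()"
python3 -m crank '[[[-0.06,0,0,0,0,0,18],[-0.06,0,0,0,0,0,18],[-0.06,0,0,0,0,0,18],[-0.06,0,0,0,0,0,18],[-0.06,0,0,0,0,0,18],[-0.06,0,0,0,0,0,18],[-0.04,0,0,0,0,0,18],[0,0,0,0,0,0,18]]]'>/dev/null; python3 -c "from h import *;rel()"
```

```text
tool F [ 5.8 -0.4  0.5] rel [-29.5  -0.4  -0.1]
tool F [ 3.3 -1.2 -0.7] rel [-39.7  -0.5  -0.1]
```

The clip has met the jaw and is pushing it at about 5 N. Now I'll creep in 1 mm calls, with a force guard between them.

```bash
cat > g.py <<'E'
from h import *
import sys
rel();s=sense();q=s['ee_rot'];M=R.from_quat([q[1],q[2],q[3],q[0]]).as_matrix()
sys.exit(int((M.T@s['force'])[0]>8))
E
python3 -m crank '[[[-0.02,0,0,0,0,0,18],[-0.02,0,0,0,0,0,18],[-0.02,0,0,0,0,0,18],[-0.02,0,0,0,0,0,18],[0,0,0,0,0,0,18],[0,0,0,0,0,0,18],[0,0,0,0,0,0,18],[0,0,0,0,0,0,18]]]'>/dev/null; python3 g.py && python3 -m crank '[[[-0.01,0,0,0,0,0,18],[-0.01,0,0,0,0,0,18],[-0.01,0,0,0,0,0,18],[-0.01,0,0,0,0,0,18],[-0.01,0,0,0,0,0,18],[-0.01,0,0,0,0,0,18],[0,0,0,0,0,0,18],[0,0,0,0,0,0,18]]]'>/dev/null; python3 g.py && python3 -m crank '[[[-0.01,0,0,0,0,0,18],[-0.01,0,0,0,0,0,18],[-0.01,0,0,0,0,0,18],[-0.01,0,0,0,0,0,18],[-0.01,0,0,0,0,0,18],[0,0,0,0,0,0,18],[0,0,0,0,0,0,18],[0,0,0,0,0,0,18]]]'>/dev/null;  python3 g.py && python3 -m crank '[[[-0.01,0,0,0,0,0,18],[-0.01,0,0,0,0,0,18],[-0.01,0,0,0,0,0,18],[-0.01,0,0,0,0,0,18],[-0.01,0,0,0,0,0,18],[0,0,0,0,0,0,18],[0,0,0,0,0,0,18],[0,0,0,0,0,0,18]]]'>/dev/null; python3 g.py
```

```text
tool F [ 4.9 -1.1 -0.3] rel [-41.4  -0.5  -0.1]
tool F [ 5.  -0.9 -0.8] rel [-42.9  -0.5  -0.1]
tool F [ 5.3 -1.3 -0.6] rel [-44.1  -0.5  -0.1]
tool F [ 4.6 -1.1  0.5] rel [-45.4  -0.5  -0.1]
```

```bash
python3 -m crank '[[[-0.01,0,0,0,0,0,18],[-0.01,0,0,0,0,0,18],[-0.01,0,0,0,0,0,18],[-0.01,0,0,0,0,0,18],[-0.01,0,0,0,0,0,18],[-0.01,0,0,0,0,0,18],[0,0,0,0,0,0,18],[0,0,0,0,0,0,18]]]'>/dev/null; python3 g.py && python3 -m crank '[[[-0.01,0,0,0,0,0,18],[-0.01,0,0,0,0,0,18],[-0.01,0,0,0,0,0,18],[-0.01,0,0,0,0,0,18],[-0.01,0,0,0,0,0,18],[-0.01,0,0,0,0,0,18],[0,0,0,0,0,0,18],[0,0,0,0,0,0,18]]]'>/dev/null && python3 g.py && python3 -m crank '[[[-0.01,0,0,0,0,0,18],[-0.01,0,0,0,0,0,18],[-0.01,0,0,0,0,0,18],[-0.01,0,0,0,0,0,18],[-0.01,0,0,0,0,0,18],[-0.01,0,0,0,0,0,18],[0,0,0,0,0,0,18],[0,0,0,0,0,0,18]]]'>/dev/null &&  python3 g.py && python3 -m crank '[[[-0.01,0,0,0,0,0,18],[-0.01,0,0,0,0,0,18],[-0.01,0,0,0,0,0,18],[-0.01,0,0,0,0,0,18],[-0.01,0,0,0,0,0,18],[-0.01,0,0,0,0,0,18],[0,0,0,0,0,0,18],[0,0,0,0,0,0,18]]]'>/dev/null && python3 g.py
```

```text
tool F [ 5.1 -0.5  0.1] rel [-46.9  -0.5  -0.1]
tool F [ 5.  -2.3 -0.4] rel [-48.4  -0.5  -0.1]
tool F [ 5.6 -1.1 -0.6] rel [-49.9  -0.5  -0.1]
tool F [ 5.  -0.8 -0.1] rel [-51.4  -0.5  -0.1]
```

```bash
python3 g.py && python3 -m crank '[[[-0.01,0,0,0,0,0,18],[-0.01,0,0,0,0,0,18],[-0.01,0,0,0,0,0,18],[-0.01,0,0,0,0,0,18],[-0.01,0,0,0,0,0,18],[-0.01,0,0,0,0,0,18],[0,0,0,0,0,0,18],[0,0,0,0,0,0,18]]]'>/dev/null && python3 g.py && python3 -m crank '[[[-0.01,0,0,0,0,0,18],[-0.01,0,0,0,0,0,18],[-0.01,0,0,0,0,0,18],[-0.01,0,0,0,0,0,18],[-0.01,0,0,0,0,0,18],[-0.01,0,0,0,0,0,18],[0,0,0,0,0,0,18],[0,0,0,0,0,0,18]]]'>/dev/null && python3 g.py && python3 -m crank '[[[-0.01,0,0,0,0,0,18],[-0.01,0,0,0,0,0,18],[-0.01,0,0,0,0,0,18],[-0.01,0,0,0,0,0,18],[-0.01,0,0,0,0,0,18],[-0.01,0,0,0,0,0,18],[0,0,0,0,0,0,18],[0,0,0,0,0,0,18]]]'>/dev/null &&  python3 g.py && python3 -m crank '[[[-0.01,0,0,0,0,0,18],[-0.01,0,0,0,0,0,18],[-0.01,0,0,0,0,0,18],[-0.01,0,0,0,0,0,18],[-0.01,0,0,0,0,0,18],[-0.01,0,0,0,0,0,18],[0,0,0,0,0,0,18],[0,0,0,0,0,0,18]]]'>/dev/null && python3 g.py
```

```text
tool F [ 5.  -0.8 -0.1] rel [-51.4  -0.5  -0.1]
tool F [ 6.3 -1.7 -0.6] rel [-52.9  -0.5  -0.1]
tool F [ 8.4 -0.4 -0.7] rel [-54.   -0.5  -0.1]
```

Force has risen to 8.4 N and motion has stopped short, so the jaw is on the board. I'll press up in small steps to about 15 N at the wrist, of which the clip's own friction is about 2.5 N.

```bash
python3 -m crank '[[[-0.01,0,0,0,0,0,18],[0,0,0,0,0,0,18],[0,0,0,0,0,0,18],[0,0,0,0,0,0,18],[0,0,0,0,0,0,18],[0,0,0,0,0,0,18],[0,0,0,0,0,0,18],[0,0,0,0,0,0,18]]]'>/dev/null; python3 g.py
```

```text
tool F [ 9.  -0.1 -1.4] rel [-54.   -0.6  -0.2]
```

```bash
python3 -m crank '[[[-0.01,0,0,0,0,0,18],[0,0,0,0,0,0,18],[0,0,0,0,0,0,18],[0,0,0,0,0,0,18],[0,0,0,0,0,0,18],[0,0,0,0,0,0,18],[0,0,0,0,0,0,18],[0,0,0,0,0,0,18]]]'>/dev/null; python3 g.py
```

```text
tool F [10.4 -0.2 -0.6] rel [-54.1  -0.5  -0.2]
```

```bash
python3 -m crank '[[[-0.01,0,0,0,0,0,18],[0,0,0,0,0,0,18],[-0.01,0,0,0,0,0,18],[0,0,0,0,0,0,18],[0,0,0,0,0,0,18],[0,0,0,0,0,0,18],[0,0,0,0,0,0,18],[0,0,0,0,0,0,18]]]'>/dev/null; python3 g.py
```

```text
tool F [13.4 -0.6 -1.3] rel [-54.1  -0.6  -0.2]
```

```bash
python3 -m crank '[[[-0.01,0,0,0,0,0,18],[0,0,0,0,0,0,18],[0,0,0,0,0,0,18],[0,0,0,0,0,0,18],[0,0,0,0,0,0,18],[0,0,0,0,0,0,18],[0,0,0,0,0,0,18],[0,0,0,0,0,0,18]]]'>/dev/null; python3 g.py
```

```text
tool F [13.9 -0.  -2. ] rel [-54.2  -0.5  -0.3]
```

Held at about 14 N. I'll ease the push so nothing springs back, then open and retreat upward.

```bash
python3 -m crank '[[[0.01,0,0,0,0,0,18],[0.01,0,0,0,0,0,18],[0.01,0,0,0,0,0,18],[0.01,0,0,0,0,0,18],[0.01,0,0,0,0,0,18],[0.01,0,0,0,0,0,18],[0,0,0,0,0,0,18],[0,0,0,0,0,0,18]]]'>/dev/null; python3 g.py;  python3 -m crank '[[[0,0,0,0,0,0,26],[0,0,0,0,0,0,28],[0,0,0,0,0,0,30],[0,0,0,0,0,0,35],[0,0,0,0,0,0,40],[0,0,0,0,0,0,45],[0,0,0,0,0,0,50],[0,0,0,0,0,0,50]]]'; python3 g.py
```

```text
tool F [ 6.8 -0.8 -0.7] rel [-54.   -0.5  -0.1]
time_s: 33.9
eef_pos: [506.0, -109.7, 87.8]
ee_rot: [-0.0, 0.79, 0.613, -0.0]
force: [0.6, -0.4, -0.3]
grip_width: 0.585
grip_force: 0.0
tool F [-0.2  0.7  0.3] rel [-54.3  -0.4  -0.1]
```

```bash
python3 -m crank '[[[0,0,-0.2,0,0,0,50],[0,0,-0.4,0,0,0,50],[0,0,-0.8,0,0,0,50],[0,0,-1,0,0,0,50],[0,0,-1,0,0,0,50],[0,0,-1,0,0,0,50],[0,0,-1,0,0,0,50],[0,0,-1,0,0,0,50]]]'| egrep 'pos|force'; python3 -m crank '[[[0.9,-0.9,0,0,0,0,50],[0.9,-0.9,0,0,0,0,50],[0.9,-0.9,0,0,0,0,50],[0.9,-0.9,0,0,0,0,50],[0.9,-0.9,0,0,0,0,50],[0.9,-0.9,0,0,0,0,50],[0.9,-0.9,0,0,0,0,50],[0,0,0,0,0,0,50]]]'| egrep 'pos|force'
python3 - <<'E'
from h import *
t=capture('top');s=capture('scene')
a=cv2.resize(t[120:270,350:520],(400,353),interpolation=3);b=cv2.resize(s[150:290,90:250],(400,350),interpolation=3)
cv2.imwrite('pics/end.png',np.hstack([a[:350],b]))
E
```

```text
eef_pos: [505.9, -109.6, 249.8]
force: [0.5, 0.7, -0.3]
grip_force: 0.0
eef_pos: [390.9, 84.0, 248.9]
force: [0.1, 0.1, 0.4]
grip_force: 0.0
```

View pics/end.png

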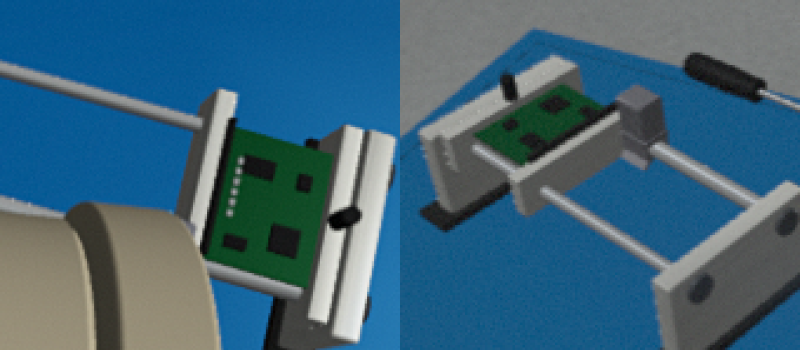

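The picture shows the jaw closed on the board, with the pad touching the board edge at (228,180). The clip stands upright on the front rod against the jaw at (640,125), and the robot is clear of everything.

```bash
python3 -c "
from rig import *
print(finish_job())"
```

```text
the job is handed in; nothing more can be done
None
```

Job handed in at about 36 s of the 72 s allowed: the clip is snapped home on the front rod, upright and against the jaw, which was closed on the board and pressed with about 14 N at the wrist before letting go.

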